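# Retrieve a film tin from behind the archive boxes and leave an out-marker

## Robot

A 6-joint arm with a two-finger parallel gripper is mounted at the origin on the work surface. World frame = base frame: x ahead of the robot, y to its left, z up, the work surface at z = 0. Lengths are in m, angles in rad, forces in N, time in s.
With the tool pointing down it reaches from about 0.35 to 0.975 m from the base axis. Payload 4.9 kg.
Tool frame: the origin (TCP) lies midway between the tips of the shut fingers; the grasp point (between the pads) lies ctrl.grip_depth behind it (ctrl.grip_depth is the distance from the TCP to the grasp point, in m); z points along the fingers, y is the line along which they close (so a half turn about z gives the same grasp; the last joint's range is limited). The gripper opens to 85 mm and grips with 20 to 120 N. Pads are 22 mm wide; open, the fingers measure 114 mm over their backs; the gripper's body (76 mm by 85 mm) begins 54 mm behind the grasp point. The pads swing forward as they close: fully open they stand 13 mm farther back than shut.
Start: joints at [1.087, 0.053, 1.613, -0, 1.476, -0.119], TCP at [0.223, 0.584, 0.231] pointing down, gripper open.
Joint ranges: [-3.01, 3.01], [-1.01, 2.22], [0.06, 2.58], [-1.02, 4.17], [0.09, 2.62], [-3.14, 3.14]. Speed limits (rad/s): [2.57, 2.57, 3.14, 3.14, 3.14, 3.14].

## Interface

Orientations are given as a rotation vector (axis times angle).
In Python, from station import ctrl, get_image, camera_model gives the robot as it stands. The module is installed in compiled form; this text tells all that it offers.
- The arm moves only by the shell command python3 -m crank 'ROWS' [FORCE]. ROWS is JSON, a list of rows, each a list of 7 numbers: the shift along the tool's x, y, z in mm, then the turn, a rotation vector about the tool's x, y, z in rad, then the opening, from -1 (shut) to 1 (fully open). A call has exactly 10 rows; each row shifts and turns the commanded pose from where the row before left it, along the tool's axes as they then stand; what a row does not reach is not made up. A row lasts 1/12 s, in which the tool goes at most 41.7 mm and 7.16 degrees, less where a joint would pass 70% of its speed; a pose out of reach is approached as far as the arm can. A call with a gripper value outside its range is refused whole. The fingers move at their own pace and stop on an object; FORCE is the grip in N (left out, the last holds). Time passes only in rows, so rows that do not move let the fingers close, or fill a call up. It gives the time, the measured TCP pose, the force, the opening and the grip force at its end, in the units of the state.
- ctrl.get_obs(): the state, without advancing time (a new reading comes with each control period).
- get_image(name): name is "scene" or "top" or "wrist"; returns the picture (384x512x3 uint8, red, green, blue); there is no depth.
- camera_model(name): a dict with "vertical_fov" (degrees; the focal length in pixels is half the picture's height over the tangent of half this angle, whatever the lens; pixels are square), "cx", "cy" (the principal point, pixels), "k1" (the pictures are not rectified: a ray, as slopes to the right and down, at radius r is drawn at 1 + k1 r^2 times it, then the intrinsics apply), "R" (3x3) and "t" (3): a world point X has camera coordinates R X + t; the wrist camera has in their place "hand_eye" (4x4, takes a point from camera to tool coordinates, whose origin is the TCP and whose axes are the flange's). Camera axes: x right, y down, z forward; pixel columns grow to the right and rows downward; lengths in m; the calibration is good to about 2 mm. A picture is of the moment at which its call begins: read the wrist's pose just before it. camera_model takes no time and is no camera call.
- ctrl.finish_job(): hands the job in; it is judged then, once.
The state is a dict: "t": time; "q": joint angles; "dq": joint speeds; "effort": joint torques, N m; "tool_pos": TCP position; "tool_rot": TCP orientation; "contact_force": force on the tool from outside, world axes, zero at the start; "wrist_torque": the same for the moment, N m; "opening": finger opening in m; "grip_force": force on a finger pad.
Only numpy, scipy, OpenCV 4.12 (cv2) and the standard library are available. Lean on these libraries where they do the work, as an engineer would, in place of code of your own. Each camera call takes 0.05 s, during which the arm holds its last target. There are 200 camera calls.

## Task

Pull the blue-lidded film tin for viewing: first stand both tall boxes (yellow and red) over on the cork mat, then set the tin in the ring on the light box, then stand the green-and-white out-marker on the tin's empty white spot, and only after that put each box back, centred and square on its own coloured place in the tray. Keep the boxes and the tin upright, with every item released and standing still before you go on to the next, and leave the black loupe where it is.

Things in the scene. Friction and masses are not known exactly. Their poses are not given: they have to be found in the camera images.
- box_yellow_mid (a point): Yellow archive box, 44 mm thick (x), 64 wide (y), 100 tall, 0.25 kg, standing in the file tray on its yellow place. This point is its centre, 50 mm above its underside; z up. The boxes are about 22 mm apart side by side and 10 mm before the 36 mm tall tin: grip the thickness (closing along x) about 20 mm above this point, so that the fingertips pass above the tin.
- box_red_mid (a point): Dark red archive box, 44 mm thick (x), 64 wide (y), 100 tall, 0.25 kg, standing in the file tray on its red place. This point is its centre, 50 mm above its underside; z up. The boxes are about 22 mm apart side by side and 10 mm before the 36 mm tall tin: grip the thickness (closing along x) about 20 mm above this point, so that the fingertips pass above the tin.
- tin_mid (a point): Round film tin, 52 mm across, 36 mm tall, bare aluminium below and blue lid above, about 0.15 kg, on the white spot in the tray behind the two boxes. This point is its centre, 18 mm above its underside; z is up. A hand that grips it needs the room taken by the boxes.
- marker_mid (a point): Out-marker: green plastic block with two white bands, 46 mm (x) x 28 mm (y) x 36 mm tall, about 0.06 kg, upright on the table to one side of the tray, on the left or on the right. This point is its centre, 18 mm above its underside; grip the 28 mm (along its y).
- place_yellow: Yellow rectangle, 48 mm (x) x 80 mm (y), with a 22 x 50 mm tab to the front (-x), painted flat on the tray floor, on the left or right: where the yellow box belongs. Origin: the rectangle's centre (not the tab's) at tray-floor height, 4 mm above the table, under the box's middle; the box's thickness lies along x.
- place_red: Dark red rectangle, 48 mm (x) x 80 mm (y), with a 22 x 50 mm tab to the front (-x), painted flat on the tray floor, on the left or right: where the red box belongs. Origin: the rectangle's centre (not the tab's) at tray-floor height, 4 mm above the table, under the box's middle; the box's thickness lies along x.
- place_tin: White round spot, 68 mm across, flat on the tray floor under the tin; the marker goes to its middle (any yaw). Origin: its centre at floor height, 4 mm above the table. Axes as the tray: x away from the boxes to the back. The fixed tray is 220 mm wide; its 20 mm high side walls stand 110 mm either side of the spot, and manila sleeves 55 mm high begin 95 mm behind it.
- mat: Fixed cork mat, the side area for the boxes: 160 mm (x) x 220 mm (y) x 3 mm thick, at the left or right of the tray. The origin is the centre of its underside, on the table; its top is 3 mm above.
- lightbox: Fixed light box: white panel in a black frame, 160 mm (x) x 200 mm (y) x 18 mm tall, on the side of the tray away from the mat. A thin black ring of 72 mm diameter in its middle shows where the tin goes. The origin is the centre of its underside, on the table; its top is 18 mm above.
- loupe_mid (a point): Black magnifying loupe, 42 mm across, 44 mm tall, standing on the table on the other side of the tray from the marker; not to be moved. This point is its centre.

How it is judged:
On the way, in this order (a step that is already met when the one before it is completed fails the run):
1. both boxes stand released and still on the cork mat (x of box_yellow_mid in the frame of mat between -0.075 and 0.075 m and y of box_yellow_mid in the frame of mat between -0.105 and 0.105 m and height (world z) of each of box_yellow_mid, box_red_mid below 0.065 m and angle between each of box_yellow_mid, box_red_mid's own z axis and vertical below 0.12 rad and linear speed of each of box_yellow, box_red below 0.02 m/s and contact force between each of box_yellow, box_red and the fingers below 0.5 N and x of box_red_mid in the frame of mat between -0.075 and 0.075 m and y of box_red_mid in the frame of mat between -0.105 and 0.105 m), for 0.2 s.
2. the tin stands released in the ring on the light box, both boxes still on the mat (all of step 1 and horizontal distance between tin_mid and lightbox below 0.015 m and height (world z) of tin_mid below 0.044 m and angle between tin_mid's own z axis and vertical below 0.12 rad and linear speed of tin below 0.02 m/s and contact force between tin and the fingers below 0.5 N), for 0.2 s.
3. the marker stands released on the tin's white spot, the tin on the light box and both boxes still on the mat (all of step 2 and horizontal distance between marker_mid and place_tin below 0.012 m and height (world z) of marker_mid below 0.03 m and angle between marker_mid's own z axis and vertical below 0.12 rad and linear speed of marker below 0.02 m/s and contact force between marker and the fingers below 0.5 N), for 0.2 s.
At the end, for the whole second after the job is handed in: Upright (0.12 rad), released, at rest: each box within 12 mm of the centre of the place of its colour and square to it within 0.2 rad; the tin on the light box within 15 mm of the ring's centre; the marker within 12 mm of the centre of the tin's white spot (horizontal distance between box_yellow_mid and place_yellow below 0.012 m and height (world z) of each of box_yellow_mid, box_red_mid below 0.062 m and angle between each of box_yellow_mid, box_red_mid, tin_mid, marker_mid's own z axis and vertical below 0.12 rad and angle between the x axis of box_yellow_mid and the x axis of place_yellow, either way round below 0.2 rad and linear speed of each of box_yellow, box_red, tin, marker below 0.02 m/s and contact force between each of box_yellow, box_red, tin, marker and the fingers below 0.5 N and horizontal distance between box_red_mid and place_red below 0.012 m and angle between the x axis of box_red_mid and the x axis of place_red, either way round below 0.2 rad and horizontal distance between tin_mid and lightbox below 0.015 m and height (world z) of tin_mid below 0.044 m and horizontal distance between marker_mid and place_tin below 0.012 m and height (world z) of marker_mid below 0.03 m); the robot touches nothing.
It fails at once if a box or the tin is tipped by more than 0.5 rad (angle between any of box_yellow_mid, box_red_mid, tin_mid's own z axis and vertical above 0.5 rad).
It fails at once if the loupe is moved by more than 20 mm (distance of loupe_mid from where it was at the start of the episode above 0.02 m).
It also fails if it takes over 128 s, if anything falls off the work surface, if the arm or the gripper's body presses on something with over 40 N, if the wrist force passes 120 N, or if a joint passes its speed limit or range.

## Working session

There is one attempt and no reset: what is moved stays moved. The work goes in short steps, Python scripts to look and compute and a shell command to move; the robot and the scene stay as the last step left them, time stands still between calls to the robot, and variables do not carry over. Pictures are saved under pics/ and viewed, at most 14 in all, crops included, and the job is handed in when it is done.

```bash
mkdir -p pics; python3 - <<'E'
from station import ctrl,get_image,camera_model
import cv2,numpy as np
for n in("top","scene"):
    cv2.imwrite(f"pics/{n}0.png",cv2.resize(get_image(n)[:,:,::-1],(800,600)) if 0 else get_image(n)[:,:,::-1])
    print({k:np.round(v,4).tolist() for k,v in camera_model(n).items()})
print({k:np.round(v,4).tolist() for k,v in camera_model("wrist").items()})
print({k:np.round(v,4).tolist() for k,v in ctrl.get_obs().items()},ctrl.grip_depth)
E
```

```text
{'vertical_fov': 53.9591, 'cx': 252.8233, 'cy': 189.4617, 'k1': -0.0278, 'R': [[0.0171, -0.9998, 0.0039], [-0.9976, -0.0174, -0.0676], [0.0676, -0.0028, -0.9977]], 't': [0.004, 0.5451, 0.7827]}
{'vertical_fov': 56.7407, 'cx': 251.4251, 'cy': 189.1374, 'k1': -0.0707, 'R': [[0.5954, 0.8034, -0.0064], [0.5329, -0.4009, -0.7452], [-0.6012, 0.4403, -0.6668]], 't': [-0.3059, -0.2349, 1.0992]}
{'vertical_fov': 60.1604, 'cx': 254.5974, 'cy': 191.7343, 'k1': -0.0527, 'hand_eye': [[0.0, -0.9597, -0.281, 0.0723], [1.0, -0.0, 0.0001, -0.0003], [-0.0001, -0.281, 0.9597, -0.1426], [0.0, 0.0, 0.0, 1.0]]}
{'t': 0.1, 'q': [1.087, 0.0533, 1.6142, 0.0, 1.476, -0.119], 'dq': [-0.0007, -0.0024, -0.0041, 0.0015, -0.0008, 0.0009], 'effort': [0.0004, -39.4902, -37.1362, -0.0, 0.0039, 0.0], 'tool_pos': [0.2227, 0.5834, 0.2302], 'tool_rot': [-0.5697, -3.0889, 0.0029], 'contact_force': [0.8535, -0.1859, -0.0372], 'wrist_torque': [-0.0052, -0.0347, 0.0011], 'grip_force': 0.0, 'opening': 0.0853} 0.0187
```

View pics/top0.png

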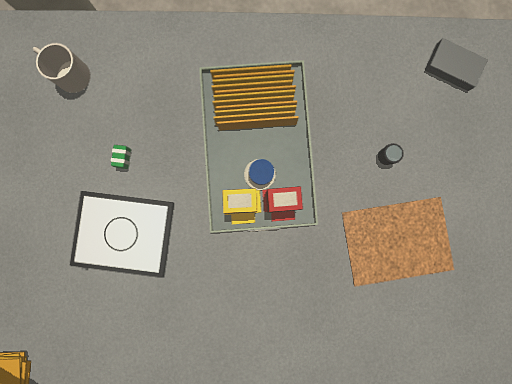

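View pics/scene0.png

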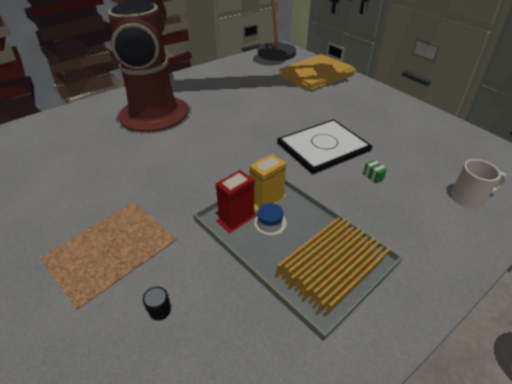

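The top view (up = +x, left = +y) shows the light box at about (121,234), the mat at (398,241), the yellow and red boxes at (240,201) and (285,199), and the tin at (261,173). The marker is at (120,156) and the loupe at (391,154). The scene view agrees with this layout.

```bash
cat > h.py <<'E'
from station import ctrl,get_image,camera_model
import cv2,numpy as np
from scipy.spatial.transform import Rotation as Ro
def model(n,obs=None):
    m=camera_model(n)
    if n=="wrist":
        T=np.eye(4);T[:3,:3]=Ro.from_rotvec(obs["tool_rot"]).as_matrix();T[:3,3]=obs["tool_pos"]
        W=np.linalg.inv(T@np.array(m["hand_eye"]));m["R"],m["t"]=W[:3,:3],W[:3,3]
    m["R"]=np.array(m["R"]);m["t"]=np.array(m["t"]);m["f"]=192/np.tan(np.radians(m["vertical_fov"])/2)
    return m
def cast(m,px,z):
    px=np.atleast_2d(np.asarray(px,float))
    d=(px-[m["cx"],m["cy"]])/m["f"];u=d.copy()
    for _ in range(20): u=d/(1+m["k1"]*(u**2).sum(1,keepdims=True))
    r=np.c_[u,np.ones(len(u))]@m["R"];c=-m["R"].T@m["t"]
    return c+r*((z-c[2])/r[:,2:])
def blobs(mask,amin=30):
    c,_=cv2.findContours(mask.astype(np.uint8),cv2.RETR_EXTERNAL,cv2.CHAIN_APPROX_NONE)
    return sorted([k for k in c if cv2.contourArea(k)>amin],key=cv2.contourArea,reverse=True)
def rect(m,c,z):
    """plane rectangle (mm): centre, sides, angle deg"""
    p=cast(m,c.reshape(-1,2),z)[:,:2]*1000
    r=cv2.minAreaRect(p.astype(np.float32));return np.round(r[0],1),np.round(r[1],1),round(r[2],1)
def hsv(im): return cv2.cvtColor(im,cv2.COLOR_RGB2HSV).astype(int)
def rng(H,h0,h1,s0,s1,v0,v1): return (H[...,0]>=h0)&(H[...,0]<=h1)&(H[...,1]>=s0)&(H[...,1]<=s1)&(H[...,2]>=v0)&(H[...,2]<=v1)
E
python3 - <<'E'
from h import *
o=ctrl.get_obs();print(np.round(Ro.from_rotvec(o["tool_rot"]).as_matrix(),3).tolist())
im=get_image("top");m=model("top");H=hsv(im);print("cam",-m["R"].T@m["t"])
def win(M,a,b,c,d):
    Z=np.zeros_like(M);Z[c:d,a:b]=M[c:d,a:b];return Z
for x,y in [(240,191),(240,201),(240,210),(243,219),(286,190),(285,199),(285,209),(283,217),(261,172),(120,148),(120,156),(250,183),(391,154),(400,240),(120,220),(230,150)]: print((x,y),H[y,x],end=' ')
print()
W=rng(H,0,179,0,70,170,255)
show=lambda n,M,z,k=1:[print(n,cv2.contourArea(c),*rect(m,c,z),cv2.boundingRect(c)) for c in blobs(M)[:k]]
show("mat",win(rng(H,5,20,80,255,60,255),330,470,190,300),.003)
show("panel",win(W,60,185,180,285),.018)
show("ylabel",win(W,215,265,185,215),.104)
show("rlabel",win(W,265,310,185,215),.104)
show("yall",win(rng(H,20,35,100,255,60,255),215,265,180,230),.104)
show("rall",win(rng(H,170,179,100,255,40,255)|rng(H,0,5,100,255,40,255),262,310,180,230),.104)
show("tin",win(rng(H,100,130,100,255,30,255),240,285,150,195),.040)
show("green",win(rng(H,45,80,80,255,30,255),100,140,135,175),.036,3)
cv2.imwrite("pics/c1.png",cv2.resize(im[130:240,190:330,::-1],None,fx=5.4,fy=5.4,interpolation=cv2.INTER_NEAREST))
E
```

```text
[[-0.934, 0.357, -0.001], [0.357, 0.934, -0.002], [0.0, -0.002, -1.0]]
cam [0.49081897 0.01559667 0.81767326]
(240, 191) [ 26 176 229] (240, 201) [ 22  48 214] (240, 210) [ 25 180 232] (243, 219) [ 20 157 130] (286, 190) [  2 165 192] (285, 199) [ 21  45 214] (285, 209) [  2 165 195] (283, 217) [  4 126  99] (261, 172) [109 122 132] (120, 148) [ 65 168 144] (120, 156) [ 65 137 156] (250, 183) [ 22  48 153] (391, 154) [ 64  13 139] (400, 240) [ 15 132 181] (120, 220) [ 33  10 231] (230, 150) [ 40  21 143] 
mat 7365.0 [ 440.5 -301.4] [160.3 221.1] 9.9 (342, 197, 112, 89)
panel 5516.0 [446.5 291.4] [180.8 140.2] 84.0 (74, 196, 94, 77)
ylabel 267.5 [517.8  39.4] [24.6 41.7] 1.0 (228, 194, 23, 14)
rlabel 267.0 [522.5 -46.8] [25.2 42.8] 5.8 (273, 192, 24, 15)
yall 1089.0 [507.7  34.5] [65.9 71.2] 4.5 (222, 188, 39, 37)
rall 922.0 [513.1 -43.1] [61.9 73.1] 5.8 (262, 186, 41, 36)
tin 447.0 [582.2  -2.9] [50.1 49.8] 1.0 (249, 159, 25, 25)
green 54.5 [610.5 294.6] [31.  11.6] 82.8 (112, 152, 15, 8)
green 38.5 [592.2 298.4] [ 8.4 25.5] 0.9 (111, 162, 13, 5)
green 37.0 [627.8 290.6] [35.   8.8] 78.8 (113, 145, 17, 7)
```

View pics/c1.png

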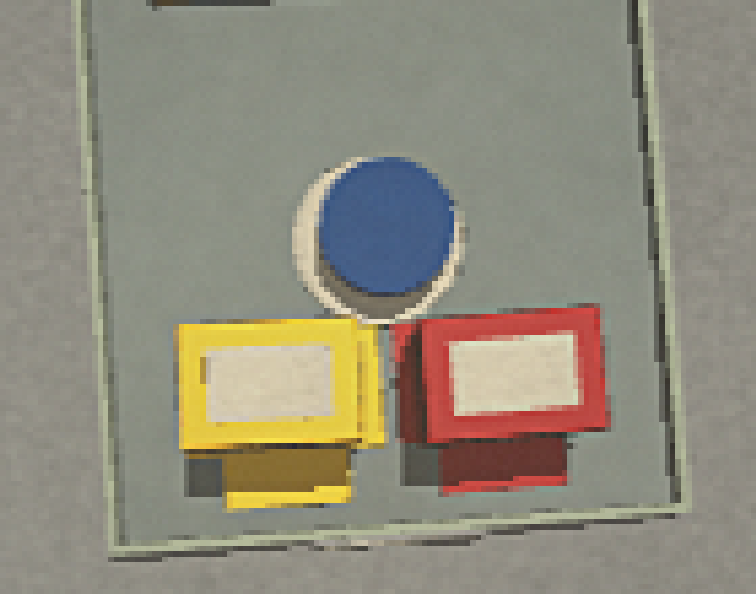

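```bash
cat > plan.py <<'E'
import sys
from h import *
o=ctrl.get_obs();x,y,z,th=map(float,sys.argv[1:5]);R=Ro.from_rotvec(o["tool_rot"]).as_matrix()
t=np.radians(th);c,s=np.cos(t),np.sin(t);G=np.array([[-s,c,0],[c,s,0],[0,0,-1.]])
d=np.array([x,y,z])-np.array(o["tool_pos"])*1000
print("t",o["t"],"pos",np.round(np.array(o["tool_pos"])*1000,1),"th",round(np.degrees(np.arctan2(R[1,1],R[0,1])),1),"open",round(o["opening"],4),"grip",o["grip_force"])
print("shift now",np.round(R.T@d,1),"turn",np.round(Ro.from_matrix(R.T@G).as_rotvec(),3),"shift after turn",np.round(G.T@d,1))
E
python3 -m crank '[[0,0,0,0,0,0.112,1],[0,0,0,0,0,0.112,1],[0,0,0,0,0,0.112,1],[0,0,0,0,0,0.112,1],[0,0,0,0,0,0.112,1],[0,0,0,0,0,0.112,1],[0,0,0,0,0,0.112,1],[0,0,0,0,0,0.112,1],[0,0,0,0,0,0.112,1],[0,0,0,0,0,0.112,1]]' 60
python3 plan.py 522 -47 180 5
```

```text
t: 0.98
tool_pos: [0.2229, 0.5836, 0.2308]
tool_rot: [2.13, 2.309, -0.001]
contact_force: [-0.7, -0.0, -0.8]
opening: 0.0851
grip_force: 0.0
t 0.9833 pos [222.9 583.6 230.8] th 4.6 open 0.0851 grip 0.0
shift now [-652.6  247.5   51.2] turn [-0.     0.001 -0.007] shift after turn [-654.3  243.    50.8]
```

```bash
python3 -m crank '[[-32,12,2,0,0,0,1],[-32,12,2,0,0,0,1],[-32,12,2,0,0,0,1],[-32,12,2,0,0,0,1],[-32,12,2,0,0,0,1],[-32,12,2,0,0,0,1],[-32,12,2,0,0,0,1],[-32,12,2,0,0,0,1],[-32,12,2,0,0,0,1],[-32,12,2,0,0,0,1]]' >/dev/null
python3 -m crank '[[-32,12,2,0,0,0,1],[-32,12,2,0,0,0,1],[-32,12,2,0,0,0,1],[-32,12,2,0,0,0,1],[-32,12,2,0,0,0,1],[-32,12,2,0,0,0,1],[-32,12,2,0,0,0,1],[-32,12,2,0,0,0,1],[-12,8,0,0,0,0,1],[0,0,0,0,0,0,1]]'
python3 plan.py 522 -47 180 5
```

```text
t: 2.65
tool_pos: [0.4975, 0.0151, 0.195]
tool_rot: [-2.128, -2.31, 0.001]
contact_force: [0.3, 0.3, -0.1]
opening: 0.0853
grip_force: 0.0
t 2.65 pos [497.5  15.1 195. ] th 4.7 open 0.0853 grip 0.0
shift now [-63.9  19.3  15. ] turn [-0.001  0.    -0.005] shift after turn [-64.  19.  15.]
```

```bash
python3 -m crank '[[-21,6,5,0,0,0,1],[-21,6,5,0,0,0,1],[-21,6,5,0,0,0,1],[0,1,0,0,0,0,1],[0,0,0,0,0,0,1],[0,0,0,0,0,0,1],[0,0,0,0,0,0,1],[0,0,0,0,0,0,1],[0,0,0,0,0,0,1],[0,0,0,0,0,0,1]]' >/dev/null
python3 - <<'E'
from h import *
o=ctrl.get_obs();im=get_image("wrist");m=model("wrist",o);H=hsv(im);cv2.imwrite("pics/w1.png",im[:,:,::-1])
W=rng(H,0,179,0,75,150,255)
for c in blobs(W,150)[:6]: print(cv2.contourArea(c),*rect(m,c,.104),cv2.boundingRect(c))
E
python3 plan.py 522 -47 55 5
```

```text
42313.5 [ 533.  -108.4] [146.1 403. ] 82.3 (0, 133, 512, 229)
20220.5 [567.2   7.6] [131.6 180.6] 18.3 (206, 7, 236, 231)
10655.5 [510.1  64.5] [319.5  45.1] 5.0 (0, 0, 512, 73)
5781.0 [415.6   6.2] [55.9 50. ] 76.1 (59, 65, 91, 101)
2824.0 [518.   38.5] [25.9 44.1] 4.4 (242, 41, 43, 74)
793.0 [523.2 -59.4] [25.9 19.8] 6.9 (239, 210, 37, 28)
t 3.5333 pos [521.  -43.5 180.5] th 5.0 open 0.0853 grip 0.0
shift now [ -3.6   0.7 125.5] turn [ 0.     0.    -0.001] shift after turn [ -3.6   0.7 125.5]
```

View pics/w1.png

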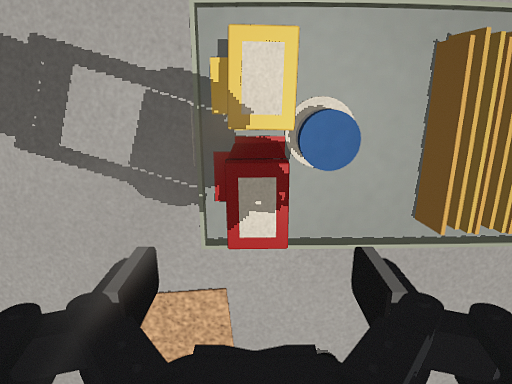

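The wrist view shows the red box label at (257,207), the yellow at (263,78) and the tin at (329,140). Cast positions agree with the top view to about 1 mm. I descend on red.

```bash
python3 -m crank '[[-3,1,20,0,0,0,1],[0,0,20,0,0,0,1],[0,0,20,0,0,0,1],[0,0,20,0,0,0,1],[0,0,20,0,0,0,1],[0,0,15,0,0,0,1],[0,0,10,0,0,0,1],[0,0,0,0,0,0,1],[0,0,0,0,0,0,1],[0,0,0,0,0,0,1]]' 
python3 -m crank '[[0,0,0,0,0,0,0.4],[0,0,0,0,0,0,0.2],[0,0,0,0,0,0,0],[0,0,0,0,0,0,-0.2],[0,0,0,0,0,0,-0.4],[0,0,0,0,0,0,-0.6],[0,0,0,0,0,0,-0.8],[0,0,0,0,0,0,-1],[0,0,0,0,0,0,-1],[0,0,0,0,0,0,-1]]' 40
```

```text
t: 4.37
tool_pos: [0.5232, -0.047, 0.0566]
tool_rot: [2.123, 2.314, 0.002]
contact_force: [-0.4, 1.1, -0.2]
opening: 0.0853
grip_force: 0.0
t: 5.2
tool_pos: [0.523, -0.0469, 0.0562]
tool_rot: [2.123, 2.314, 0.001]
contact_force: [0.2, 0.3, 5.7]
opening: 0.0438
grip_force: 41.9
```

```bash
python3 -m crank '[[0,0,-10,0,0,0,-1],[0,0,-20,0,0,0,-1],[0,0,-20,0,0,0,-1],[0,0,-20,0,0,0,-1],[-20,-6,0,0,0,0,-1],[-30,-10,0,0,0,0,-1],[-30,-10,0,0,0,0,-1],[-30,-10,0,0,0,0,-1],[-30,-10,0,0,0,0,-1],[-30,-10,0,0,0,0,-1]]'
python3 -m crank '[[-30,-10,0,0,0,0,-1],[-30,-10,0,0,0,0,-1],[-30,-10,0,0,0,0,-1],[-25,-8,0,0,0,0,-1],[-15,-5,0,0,0,0,-1],[0,0,0,0,0,0,-1],[0,0,0,0,0,0,-1],[0,0,0,0,0,0,-1],[0,0,0,0,0,0,-1],[0,0,0,0,0,0,-1]]'
python3 plan.py 450 -356 56 5
```

```text
t: 6.03
tool_pos: [0.4794, -0.2216, 0.1242]
tool_rot: [-2.122, -2.313, 0.001]
contact_force: [1.1, -0.6, -3.4]
opening: 0.0434
grip_force: 41.4
t: 6.87
tool_pos: [0.4497, -0.3529, 0.1251]
tool_rot: [-2.122, -2.316, -0.0]
contact_force: [-0.8, -0.1, -2.9]
opening: 0.0435
grip_force: 41.3
t 6.8667 pos [ 449.7 -352.9  125.1] th 5.0 open 0.0435 grip 41.29691183567047
shift now [-3.2  0.1 69.1] turn [-0.    -0.001  0.   ] shift after turn [-3.2  0.1 69.1]
```

```bash
python3 -m crank '[[-3,0,15,0,0,0,-1],[0,0,18,0,0,0,-1],[0,0,15,0,0,0,-1],[0,0,10,0,0,0,-1],[0,0,6,0,0,0,-1],[0,0,3,0,0,0,-1],[0,0,2,0,0,0,-1],[0,0,0,0,0,0,-1],[0,0,0,0,0,0,-1],[0,0,0,0,0,0,-1]]'
python3 -m crank '[[0,0,0,0,0,0,-0.2],[0,0,0,0,0,0,0.0],[0,0,0,0,0,0,0.2],[0,0,0,0,0,0,0.5],[0,0,0,0,0,0,1],[0,0,0,0,0,0,1],[0,0,0,0,0,0,1],[0,0,0,0,0,0,1],[0,0,-20,0,0,0,1],[0,0,-30,0,0,0,1]]'
python3 plan.py 518 39 160 4
```

```text
t: 7.7
tool_pos: [0.4501, -0.3576, 0.0573]
tool_rot: [2.123, 2.314, -0.0]
contact_force: [0.4, 0.0, -2.1]
opening: 0.0437
grip_force: 41.4
t: 8.53
tool_pos: [0.4475, -0.355, 0.1029]
tool_rot: [-2.118, -2.309, -0.001]
contact_force: [0.5, 0.4, -0.8]
opening: 0.0857
grip_force: 0.0
t 8.5333 pos [ 447.5 -355.   102.9] th 4.9 open 0.0857 grip 0.0
shift now [386.8 103.8 -55.2] turn [-0.005 -0.006  0.016] shift after turn [388.1  97.8 -57.1]
```

```bash
python3 -m crank '[[0,0,-25,0,0,0.008,1],[0,0,-25,0,0,0.008,1],[32,8,-5,0,0,0,1],[32,8,0,0,0,0,1],[32,8,0,0,0,0,1],[32,8,0,0,0,0,1],[32,8,0,0,0,0,1],[32,8,0,0,0,0,1],[32,8,0,0,0,0,1],[32,8,0,0,0,0,1]]'
python3 -m crank '[[32,8,0,0,0,0,1],[32,8,0,0,0,0,1],[32,8,0,0,0,0,1],[24,8,0,0,0,0,1],[10,2,0,0,0,0,1],[0,0,0,0,0,0,1],[0,0,0,0,0,0,1],[0,0,0,0,0,0,1],[0,0,0,0,0,0,1],[0,0,0,0,0,0,1]]'
python3 plan.py 518 39 56 4
```

```text
t: 9.37
tool_pos: [0.4956, -0.0957, 0.1615]
tool_rot: [2.142, 2.297, 0.0]
contact_force: [0.6, 0.5, 0.5]
opening: 0.0854
grip_force: 0.0
t: 10.2
tool_pos: [0.5203, 0.0336, 0.1613]
tool_rot: [2.144, 2.296, -0.0]
contact_force: [-0.4, 0.8, 0.2]
opening: 0.0852
grip_force: 0.0
t 10.2 pos [520.3  33.6 161.3] th 3.9 open 0.0852 grip 0.0
shift now [  5.6  -1.9 105.3] turn [-0.     0.    -0.002] shift after turn [  5.6  -1.9 105.3]
```

```bash
python3 -m crank '[[5,-2,20,0,0,0,1],[0,0,20,0,0,0,1],[0,0,20,0,0,0,1],[0,0,20,0,0,0,1],[0,0,15,0,0,0,1],[0,0,10,0,0,0,1],[0,0,0,0,0,0,1],[0,0,0,0,0,0,1],[0,0,0,0,0,0,1],[0,0,0,0,0,0,1]]' 
python3 -m crank '[[0,0,0,0,0,0,0.4],[0,0,0,0,0,0,0.2],[0,0,0,0,0,0,0],[0,0,0,0,0,0,-0.2],[0,0,0,0,0,0,-0.4],[0,0,0,0,0,0,-0.6],[0,0,0,0,0,0,-0.8],[0,0,0,0,0,0,-1],[0,0,0,0,0,0,-1],[0,0,0,0,0,0,-1]]' 40
python3 plan.py 432 -252 126 4
```

```text
t: 11.03
tool_pos: [0.5192, 0.0394, 0.0579]
tool_rot: [2.141, 2.296, 0.003]
contact_force: [0.1, 0.5, 0.2]
opening: 0.0857
grip_force: 0.0
t: 11.87
tool_pos: [0.5185, 0.0396, 0.0568]
tool_rot: [2.142, 2.297, 0.001]
contact_force: [1.6, 1.0, 4.2]
opening: 0.0435
grip_force: 41.8
t 11.8667 pos [518.5  39.6  56.8] th 4.0 open 0.0435 grip 41.80967330932617
shift now [-284.9 -106.7  -69.3] turn [0.001 0.    0.   ] shift after turn [-284.9 -106.7  -69.2]
```

```bash
python3 -m crank '[[0,0,-10,0,0,0,-1],[0,0,-20,0,0,0,-1],[0,0,-20,0,0,0,-1],[0,0,-20,0,0,0,-1],[-20,-8,0,0,0,0,-1],[-30,-11,0,0,0,0,-1],[-30,-11,0,0,0,0,-1],[-30,-11,0,0,0,0,-1],[-30,-11,0,0,0,0,-1],[-30,-11,0,0,0,0,-1]]' >/dev/null
python3 -m crank '[[-30,-11,0,0,0,0,-1],[-30,-11,0,0,0,0,-1],[-25,-10,0,0,0,0,-1],[-18,-7,0,0,0,0,-1],[-10,-4,0,0,0,0,-1],[0,0,0,0,0,0,-1],[0,0,0,0,0,0,-1],[0,0,0,0,0,0,-1],[0,0,0,0,0,0,-1],[0,0,0,0,0,0,-1]]'
python3 plan.py 432 -252 56 4
```

```text
t: 13.53
tool_pos: [0.4323, -0.2491, 0.1262]
tool_rot: [-2.14, -2.299, -0.0]
contact_force: [0.8, -0.4, -1.1]
opening: 0.044
grip_force: 41.5
t 13.5333 pos [ 432.3 -249.1  126.2] th 4.1 open 0.044 grip 41.45772099494934
shift now [-2.9 -0.5 70.2] turn [-0.    -0.     0.002] shift after turn [-2.9 -0.5 70.2]
```

```bash
python3 -m crank '[[-3,0,15,0,0,0,-1],[0,0,18,0,0,0,-1],[0,0,15,0,0,0,-1],[0,0,10,0,0,0,-1],[0,0,6,0,0,0,-1],[0,0,3,0,0,0,-1],[0,0,2,0,0,0,-1],[0,0,0,0,0,0,-1],[0,0,0,0,0,0,-1],[0,0,0,0,0,0,-1]]'
python3 -m crank '[[0,0,0,0,0,0,-0.2],[0,0,0,0,0,0,0.0],[0,0,0,0,0,0,0.2],[0,0,0,0,0,0,0.5],[0,0,0,0,0,0,1],[0,0,0,0,0,0,1],[0,0,0,0,0,0,1],[0,0,0,0,0,0,1],[0,0,0,0,0,0,1],[0,0,0,0,0,0,1]]'
python3 -m crank '[[0,0,-10,0,0,0,1],[0,0,-30,0,0,0,1],[0,0,-35,0,0,0,1],[0,0,-35,0,0,0,1],[0,0,-20,0,0,0,1],[35,0,0,0,0,0,1],[35,0,0,0,0,0,1],[35,0,0,0,0,0,1],[0,0,0,0,0,0,1],[0,0,0,0,0,0,1]]'
python3 - <<'E'
from h import *
im=get_image("top");m=model("top");cv2.imwrite("pics/t2.png",im[:,:,::-1])
s=get_image("scene");cv2.imwrite("pics/s2.png",s[:,:,::-1])
H=hsv(im)
def win(M,a,b,c,d):
    Z=np.zeros_like(M);Z[c:d,a:b]=M[c:d,a:b];return Z
show=lambda n,M,z,k=1:[print(n,cv2.contourArea(c),*rect(m,c,z),cv2.boundingRect(c)) for c in blobs(M)[:k]]
show("yplace",win(rng(H,20,35,100,255,40,255),215,268,180,232),.004)
show("rplace",win(rng(H,170,179,80,255,30,255)|rng(H,0,8,80,255,30,255),262,312,180,230),.004)
show("tin",win(rng(H,100,130,100,255,30,255),240,285,150,195),.040)
show("spot",win(rng(H,10,40,0,100,165,255)|rng(H,100,130,100,255,30,255),240,285,150,190),.004)
show("red@mat",win(rng(H,170,179,100,255,40,255)|rng(H,0,5,100,255,40,255),330,470,180,300),.104)
show("yel@mat",win(rng(H,22,35,120,255,60,255),330,470,180,300),.104)
# ring
P=win(rng(H,0,179,0,70,170,255),60,185,180,285)
c=blobs(P)[0];F=np.zeros(P.shape,np.uint8);cv2.drawContours(F,[c],-1,1,-1);F=cv2.erode(F,np.ones((7,7)))
D=(F>0)&(H[...,2]<150);show("ring",D,.018,2)
E
```

```text
t: 14.37
tool_pos: [0.4329, -0.2535, 0.0582]
tool_rot: [2.141, 2.297, 0.0]
contact_force: [1.2, -0.3, -2.4]
opening: 0.0433
grip_force: 41.5
t: 15.2
tool_pos: [0.4323, -0.2531, 0.0573]
tool_rot: [-2.142, -2.298, 0.0]
contact_force: [0.4, -0.5, -0.1]
opening: 0.0853
grip_force: 0.0
t: 16.03
tool_pos: [0.4251, -0.1472, 0.1882]
tool_rot: [2.138, 2.3, 0.0]
contact_force: [0.5, 0.1, -0.4]
opening: 0.0857
grip_force: 0.0
yplace 1008.5 [507.7  35.6] [69.9 81.9] 5.1 (223, 190, 38, 35)
rplace 1004.5 [515.6 -49.4] [69.6 80.6] 5.3 (262, 187, 39, 35)
tin 443.5 [581.7  -3.4] [48.5 50.1] 46.0 (249, 159, 25, 25)
spot 742.0 [581.   -0.6] [67.6 67.3] 1.0 (244, 158, 32, 32)
red@mat 4611.0 [ 406.6 -278.1] [137.  240.5] 0.5 (343, 226, 127, 74)
```

View pics/t2.png

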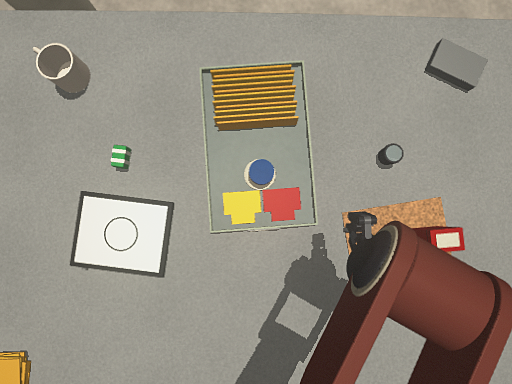

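```bash
python3 plan.py 582 -3 150 5; python3 - <<'E'
from h import *
im=get_image("top");m=model("top");g=cv2.cvtColor(im,cv2.COLOR_RGB2GRAY)[212:256,98:144]
print(np.percentile(g,[1,5,10,20,50]))
D=np.zeros((384,512),bool);D[212:256,98:144]=g<np.percentile(g,50)-25
for c in blobs(D)[:2]:
    p=cast(m,c.reshape(-1,2),.018)[:,:2]*1000;print(cv2.minEnclosingCircle(p.astype(np.float32)),rect(m,c,.018))
o=ctrl.get_obs()
E
```

```text
t 16.1333 pos [ 425.2 -148.8  188. ] th 4.0 open 0.0855 grip 0.0
shift now [134.5 166.6  38. ] turn [ 0.001  0.001 -0.017] shift after turn [131.5 168.9  38. ]
[ 82.  136.  229.3 238.  239. ]
((446.4846496582031, 291.06689453125), 36.502410888671875) (array([445.9, 291.4]), array([71.7, 70.2]), 2.1)
```

```bash
python3 -m crank '[[22,28,5,0,0,-0.017,1],[22,28,5,0,0,0,1],[22,28,5,0,0,0,1],[22,28,5,0,0,0,1],[22,28,5,0,0,0,1],[16,22,5,0,0,0,1],[6,8,8,0,0,0,1],[0,0,0,0,0,0,1],[0,0,0,0,0,0,1],[0,0,0,0,0,0,1]]'
python3 - <<'E'
from h import *
o=ctrl.get_obs();im=get_image("wrist");m=model("wrist",o);H=hsv(im);cv2.imwrite("pics/w3.png",im[:,:,::-1])
for c in blobs(rng(H,100,125,100,255,30,255),300)[:2]: print("tin",cv2.contourArea(c),rect(m,c,.04),cv2.boundingRect(c))
im=get_image("top");m=model("top");H=hsv(im)
for n,M in(("red",rng(H,170,179,100,255,40,255)|rng(H,0,5,100,255,40,255)),("yel",rng(H,22,35,120,255,60,255))):
  M[:,:330]=0;M[:190]=0
  for c in blobs(M)[:2]: print(n,cv2.contourArea(c),rect(m,c,.104),cv2.boundingRect(c))
cv2.imwrite("pics/t3.png",im[:,:,::-1])
E
python3 plan.py 582 -3 11 5
```

```text
t: 17.02
tool_pos: [0.5826, -0.0039, 0.1491]
tool_rot: [-2.124, -2.314, 0.002]
contact_force: [0.3, 0.0, 0.1]
opening: 0.0851
grip_force: 0.0
tin 3336.5 (array([581.4,  -2.6]), array([51.5, 53.2]), 4.9) (222, 154, 66, 66)
red 777.5 (array([ 451.5, -340.7]), array([49. , 95.3]), 4.7) (413, 226, 52, 27)
yel 693.5 (array([ 432.9, -253.7]), array([44.2, 62.6]), 3.8) (377, 236, 34, 25)
t 17.1167 pos [582.8  -3.8 149.8] th 4.9 open 0.0852 grip 0.0
shift now [  0.9  -0.8 138.8] turn [ 0.     0.    -0.002] shift after turn [  0.9  -0.8 138.8]
```

View pics/t3.png

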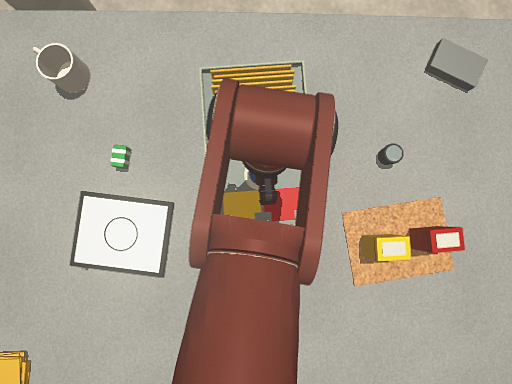

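Both boxes stand upright on the mat, yellow at (394,248) and red at (447,240). The tin measures (581.5,-3) in both views. I descend on it.

```bash
python3 -m crank '[[0,-1,20,0,0,0,1],[0,0,25,0,0,0,1],[0,0,25,0,0,0,1],[0,0,20,0,0,0,1],[0,0,18,0,0,0,1],[0,0,14,0,0,0,1],[0,0,10,0,0,0,1],[0,0,5,0,0,0,1],[0,0,0,0,0,0,1],[0,0,0,0,0,0,1]]' 
python3 -m crank '[[0,0,0,0,0,0,0.6],[0,0,0,0,0,0,0.4],[0,0,0,0,0,0,0.2],[0,0,0,0,0,0,0],[0,0,0,0,0,0,-0.2],[0,0,0,0,0,0,-0.4],[0,0,0,0,0,0,-0.7],[0,0,0,0,0,0,-1],[0,0,0,0,0,0,-1],[0,0,0,0,0,0,-1]]' 30
python3 plan.py 446.3 291.2 100 5
```

```text
t: 17.95
tool_pos: [0.5829, -0.0029, 0.0131]
tool_rot: [2.122, 2.315, 0.001]
contact_force: [-0.4, 0.1, 0.1]
opening: 0.0851
grip_force: 0.0
t: 18.78
tool_pos: [0.5832, -0.0027, 0.0136]
tool_rot: [2.122, 2.315, 0.002]
contact_force: [-0.5, -0.7, 6.0]
opening: 0.0511
grip_force: 31.9
t 18.7833 pos [583.2  -2.7  13.6] th 5.0 open 0.0511 grip 31.909046173095703
shift now [ 304.7 -110.7  -86.8] turn [ 0.002  0.    -0.   ] shift after turn [ 304.7 -110.8  -86.4]
```

```bash
python3 -m crank '[[0,0,-12,0,0,0,-1],[0,0,-25,0,0,0,-1],[0,0,-25,0,0,0,-1],[0,0,-25,0,0,0,-1],[20,-8,0,0,0,0,-1],[30,-11,0,0,0,0,-1],[30,-11,0,0,0,0,-1],[30,-11,0,0,0,0,-1],[30,-11,0,0,0,0,-1],[30,-11,0,0,0,0,-1]]' >/dev/null
python3 -m crank '[[30,-11,0,0,0,0,-1],[30,-11,0,0,0,0,-1],[30,-11,0,0,0,0,-1],[24,-8,0,0,0,0,-1],[15,-5,0,0,0,0,-1],[6,-2,0,0,0,0,-1],[0,0,0,0,0,0,-1],[0,0,0,0,0,0,-1],[0,0,0,0,0,0,-1],[0,0,0,0,0,0,-1]]'
python3 plan.py 446.3 291.2 28.5 5
```

```text
t: 20.45
tool_pos: [0.4456, 0.2906, 0.0993]
tool_rot: [2.124, 2.314, -0.0]
contact_force: [0.3, -0.1, -1.2]
opening: 0.0511
grip_force: 31.6
t 20.45 pos [445.6 290.6  99.3] th 4.9 open 0.0511 grip 31.62510395050049
shift now [ 0.6  0.7 70.8] turn [-0.     0.    -0.002] shift after turn [ 0.5  0.7 70.8]
```

```bash
python3 -m crank '[[0,1,15,0,0,0,-1],[0,0,20,0,0,0,-1],[0,0,15,0,0,0,-1],[0,0,10,0,0,0,-1],[0,0,6,0,0,0,-1],[0,0,3,0,0,0,-1],[0,0,2,0,0,0,-1],[0,0,0,0,0,0,-1],[0,0,0,0,0,0,-1],[0,0,0,0,0,0,-1]]'
python3 plan.py 446.3 291.2 28 5
```

```text
t: 21.28
tool_pos: [0.4468, 0.292, 0.0292]
tool_rot: [2.122, 2.316, 0.002]
contact_force: [-0.1, 0.7, -1.2]
opening: 0.0511
grip_force: 31.6
t 21.2833 pos [446.8 292.   29.2] th 5.0 open 0.0511 grip 31.62485361099243
shift now [-0.7 -0.6  1.2] turn [ 0.002 -0.001 -0.   ] shift after turn [-0.7 -0.6  1.2]
```

```bash
python3 -m crank '[[0,0,1,0,0,0,-1],[0,0,0,0,0,0,-0.2],[0,0,0,0,0,0,0.0],[0,0,0,0,0,0,0.3],[0,0,0,0,0,0,0.6],[0,0,0,0,0,0,1],[0,0,0,0,0,0,1],[0,0,0,0,0,0,1],[0,0,0,0,0,0,1],[0,0,0,0,0,0,1]]'
python3 -m crank '[[0,0,-10,0,0,0,1],[0,0,-25,0,0,0,1],[0,0,-35,0,0,0,1],[0,0,-35,0,0,0,1],[0,0,-35,0,0,-0.1,1],[0,0,-10,0,0,-0.12,1],[0,0,0,0,0,-0.12,1],[0,0,0,0,0,-0.12,1],[0,0,0,0,0,-0.12,1],[0,0,0,0,0,-0.12,1]]'
python3 -m crank '[[0,0,0,0,0,-0.12,1],[0,0,0,0,0,-0.12,1],[0,0,0,0,0,-0.12,1],[0,0,0,0,0,-0.12,1],[0,0,0,0,0,-0.09,1],[0,0,0,0,0,0,1],[0,0,0,0,0,0,1],[0,0,0,0,0,0,1],[0,0,0,0,0,0,1],[0,0,0,0,0,0,1]]'
python3 - <<'E'
from h import *
o=ctrl.get_obs();im=get_image("wrist");m=model("wrist",o);H=hsv(im);cv2.imwrite("pics/w4.png",im[:,:,::-1])
for c in blobs(rng(H,100,125,100,255,30,255),300)[:2]: print("tin",cv2.contourArea(c),rect(m,c,.054),cv2.boundingRect(c))
E
python3 plan.py 610 293 160 78
```

```text
t: 22.12
tool_pos: [0.4462, 0.2916, 0.0273]
tool_rot: [2.123, 2.316, -0.0]
contact_force: [0.6, -0.2, 0.5]
opening: 0.0854
grip_force: 0.0
t: 22.95
tool_pos: [0.4463, 0.2917, 0.1784]
tool_rot: [1.191, 2.906, 0.001]
contact_force: [0.3, 0.1, -0.2]
opening: 0.085
grip_force: 0.0
t: 23.78
tool_pos: [0.4462, 0.2917, 0.1774]
tool_rot: [0.336, 3.123, 0.0]
contact_force: [0.5, 0.9, -0.0]
opening: 0.0854
grip_force: 0.0
tin 3014.5 (array([444.8, 291.3]), array([51.7, 53.3]), 77.7) (223, 152, 63, 63)
t 23.8333 pos [446.1 291.6 177.4] th 77.7 open 0.0855 grip 0.0
shift now [-159.8   36.2   17.3] turn [-0.    -0.    -0.005] shift after turn [-160.    35.4   17.4]
```

View pics/w4.png

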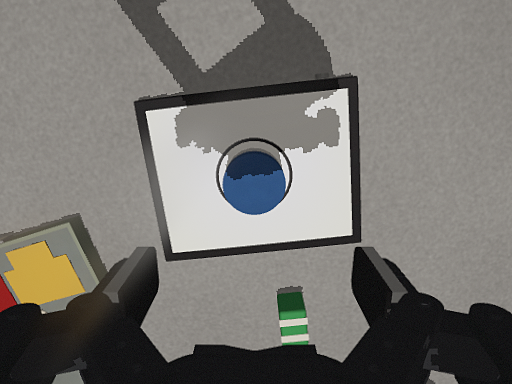

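The tin stands in the ring at (254,183), measured 1–2 mm from the centre. The marker shows at (291,318). I move over it.

```bash
python3 -m crank '[[-22,5,3,0,0,0,1],[-30,7,4,0,0,0,1],[-30,7,4,0,0,0,1],[-30,7,4,0,0,0,1],[-30,7,2,0,0,0,1],[-15,3,0,0,0,0,1],[0,0,0,0,0,0,1],[0,0,0,0,0,0,1],[0,0,0,0,0,0,1],[0,0,0,0,0,0,1]]'
python3 - <<'E'
from h import *
o=ctrl.get_obs();im=get_image("wrist");m=model("wrist",o);H=hsv(im);cv2.imwrite("pics/w5.png",im[:,:,::-1])
M=rng(H,45,85,70,255,30,255).astype(np.uint8)
M=cv2.morphologyEx(M,cv2.MORPH_CLOSE,np.ones((15,15)))
for c in blobs(M,100)[:3]: print("marker",cv2.contourArea(c),rect(m,c,.036),cv2.boundingRect(c))
E
python3 plan.py 610 293 160 78
```

```text
t: 24.67
tool_pos: [0.6062, 0.2937, 0.1603]
tool_rot: [-0.334, -3.123, 0.0]
contact_force: [0.1, 0.2, 0.5]
opening: 0.0858
grip_force: 0.0
marker 1777.5 (array([606.7, 297.4]), array([27.3, 50.5]), 84.3) (241, 154, 38, 61)
t 24.7167 pos [606.2 293.8 160.5] th 77.8 open 0.0853 grip 0.0
shift now [-3.9  0.   0.5] turn [-0.    -0.    -0.004] shift after turn [-3.9  0.   0.5]
```

View pics/w5.png

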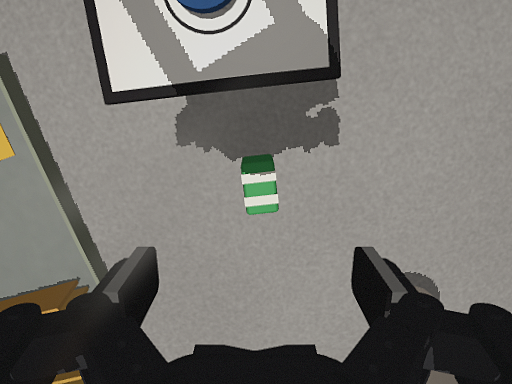

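The marker spans (241–279, 154–215), including a strip of its near face. Allowing for that, its centre is about (608.5,297) and its y axis is at 84°.

```bash
python3 -m crank '[[0,0,0,0,0,-0.11,1],[0,0,0,0,0,0,1],[0,0,0,0,0,0,1],[0,0,0,0,0,0,1],[0,0,0,0,0,0,1],[0,0,0,0,0,0,1],[0,0,0,0,0,0,1],[0,0,0,0,0,0,1],[0,0,0,0,0,0,1],[0,0,0,0,0,0,1]]' >/dev/null
python3 plan.py 608.5 297.2 8 84
```

```text
t 25.55 pos [607.2 293.5 160.2] th 84.0 open 0.0853 grip 0.0
shift now [ -0.9   3.8 152.2] turn [-0.    -0.     0.001] shift after turn [ -0.9   3.8 152.2]
```

```bash
python3 -m crank '[[-1,4,22,0,0,0,1],[0,0,25,0,0,0,1],[0,0,25,0,0,0,1],[0,0,25,0,0,0,1],[0,0,22,0,0,0,1],[0,0,17,0,0,0,1],[0,0,10,0,0,0,1],[0,0,4,0,0,0,1],[0,0,0,0,0,0,1],[0,0,0,0,0,0,1]]' 
python3 -m crank '[[0,0,0,0,0,0,0.5],[0,0,0,0,0,0,0.2],[0,0,0,0,0,0,0],[0,0,0,0,0,0,-0.2],[0,0,0,0,0,0,-0.4],[0,0,0,0,0,0,-0.6],[0,0,0,0,0,0,-0.8],[0,0,0,0,0,0,-1],[0,0,0,0,0,0,-1],[0,0,0,0,0,0,-1]]' 25
python3 plan.py 581 -0.5 80 84
```

```text
t: 26.38
tool_pos: [0.6095, 0.2977, 0.0114]
tool_rot: [0.163, 3.136, 0.001]
contact_force: [-0.0, -0.3, 0.3]
opening: 0.0854
grip_force: 0.0
t: 27.22
tool_pos: [0.6091, 0.2975, 0.0109]
tool_rot: [0.163, 3.137, 0.001]
contact_force: [-0.3, -0.2, 3.9]
opening: 0.0279
grip_force: 26.0
t 27.2167 pos [609.1 297.5  10.9] th 84.1 open 0.0279 grip 25.97520411014557
shift now [  -3.  -299.3  -69.2] turn [0.    0.001 0.001] shift after turn [  -3.2 -299.3  -69.1]
```

```bash
python3 -m crank '[[0,0,-15,0,0,0,-1],[0,0,-25,0,0,0,-1],[0,0,-25,0,0,0,-1],[0,-15,-5,0,0,0,-1],[0,-30,0,0,0,0,-1],[0,-30,0,0,0,0,-1],[0,-30,0,0,0,0,-1],[0,-30,0,0,0,0,-1],[0,-30,0,0,0,0,-1],[0,-30,0,0,0,0,-1]]' >/dev/null
python3 -m crank '[[0,-30,0,0,0,0,-1],[0,-30,0,0,0,0,-1],[-3,-24,0,0,0,0,-1],[0,-15,0,0,0,0,-1],[0,-5,0,0,0,0,-1],[0,0,0,0,0,0,-1],[0,0,0,0,0,0,-1],[0,0,0,0,0,0,-1],[0,0,0,0,0,0,-1],[0,0,0,0,0,0,-1]]'
python3 plan.py 581 -0.5 15.5 84
```

```text
t: 28.88
tool_pos: [0.5806, 0.0006, 0.0802]
tool_rot: [-0.161, -3.137, -0.0]
contact_force: [-0.2, -0.1, -0.6]
opening: 0.0275
grip_force: 25.4
t 28.8833 pos [580.6   0.6  80.2] th 84.1 open 0.0275 grip 25.422013700008392
shift now [-0.5 -1.1 64.7] turn [ 0.    -0.     0.002] shift after turn [-0.5 -1.1 64.7]
```

```bash
python3 -m crank '[[0,-1,15,0,0,0,-1],[0,0,18,0,0,0,-1],[0,0,14,0,0,0,-1],[0,0,9,0,0,0,-1],[0,0,5,0,0,0,-1],[0,0,3,0,0,0,-1],[0,0,1,0,0,0,-1],[0,0,0,0,0,0,-1],[0,0,0,0,0,0,-1],[0,0,0,0,0,0,-1]]'
python3 plan.py 581 -0.5 15.5 84
```

```text
t: 29.72
tool_pos: [0.5812, -0.0014, 0.0162]
tool_rot: [0.163, 3.136, -0.0]
contact_force: [-0.2, -0.0, -0.9]
opening: 0.0273
grip_force: 25.4
t 29.7167 pos [581.2  -1.4  16.2] th 84.0 open 0.0273 grip 25.421926081180573
shift now [0.3 0.9 0.7] turn [-0.     0.002  0.001] shift after turn [0.3 0.9 0.7]
```

```bash
python3 -m crank '[[0,0,1,0,0,0,-1],[0,0,0,0,0,0,-0.6],[0,0,0,0,0,0,-0.3],[0,0,0,0,0,0,0.0],[0,0,0,0,0,0,0.5],[0,0,0,0,0,0,1],[0,0,0,0,0,0,1],[0,0,0,0,0,0,1],[0,0,0,0,0,0,1],[0,0,0,0,0,0,1]]'
python3 -m crank '[[0,0,-10,0,0,0,1],[0,0,-25,0,0,0,1],[0,0,-35,0,0,0,1],[0,0,-35,0,0,0,1],[0,0,-35,0,0,0.12,1],[0,0,-15,0,0,0.12,1],[0,0,0,0,0,0.12,1],[0,0,0,0,0,0.12,1],[0,0,0,0,0,0.12,1],[0,0,0,0,0,0.12,1]]'
python3 -m crank '[[0,0,0,0,0,0.12,1],[0,0,0,0,0,0.12,1],[0,0,0,0,0,0.12,1],[0,0,0,0,0,0.12,1],[0,0,0,0,0,0.12,1],[0,0,0,0,0,0.06,1],[0,0,0,0,0,0,1],[0,0,0,0,0,0,1],[0,0,0,0,0,0,1],[0,0,0,0,0,0,1]]'
python3 plan.py 433 -253 170 4
```

```text
t: 30.55
tool_pos: [0.5805, -0.0013, 0.0143]
tool_rot: [-0.163, -3.137, 0.0]
contact_force: [0.3, 0.1, 0.0]
opening: 0.0855
grip_force: 0.0
t: 31.38
tool_pos: [0.5807, -0.0013, 0.1705]
tool_rot: [1.266, 2.874, 0.001]
contact_force: [-0.6, 0.7, -0.4]
opening: 0.0854
grip_force: 0.0
t: 32.22
tool_pos: [0.5805, -0.0013, 0.1695]
tool_rot: [2.122, 2.317, 0.0]
contact_force: [-0.5, -0.1, 0.3]
opening: 0.0854
grip_force: 0.0
t 32.2167 pos [580.5  -1.3 169.5] th 5.0 open 0.0854 grip 0.0
shift now [-237.8 -169.1   -0.5] turn [0.    0.    0.018] shift after turn [-240.8 -164.7   -0.5]
```

```bash
python3 -m crank '[[-20,-14,0,0,0,0.018,1],[-30,-20.5,0,0,0,0,1],[-30,-20.5,0,0,0,0,1],[-30,-20.5,0,0,0,0,1],[-30,-20.5,0,0,0,0,1],[-30,-20.5,0,0,0,0,1],[-30,-20.5,0,0,0,0,1],[-25,-17,0,0,0,0,1],[-12,-8,0,0,0,0,1],[-4,-3,0,0,0,0,1]]' >/dev/null
python3 - <<'E'
from h import *
o=ctrl.get_obs();im=get_image("top");m=model("top");H=hsv(im);cv2.imwrite("pics/t6.png",im[:,:,::-1])
M=rng(H,45,85,70,255,30,255);M[:,:235]=0;M[:,290:]=0;M[:140]=0;M[195:]=0
M=cv2.morphologyEx(M.astype(np.uint8),cv2.MORPH_CLOSE,np.ones((7,7)))
for c in blobs(M,30)[:2]: print("marker",cv2.contourArea(c),rect(m,c,.040),cv2.boundingRect(c))
M=rng(H,100,130,100,255,30,255);M[:,180:]=0
for c in blobs(M,100)[:2]: print("tin",rect(m,c,.054))
def win(M,a,b,c,d):
    Z=np.zeros_like(M);Z[c:d,a:b]=M[c:d,a:b];return Z
show=lambda n,M,z,k=1:[print(n,cv2.contourArea(c),*rect(m,c,z),cv2.boundingRect(c)) for c in blobs(M)[:k]]
show("yplace",win(rng(H,20,35,100,255,40,255),215,268,180,232),.004)
show("rplace",win(rng(H,170,179,80,255,30,255)|rng(H,0,8,80,255,30,255),262,312,180,230),.004)
o=ctrl.get_obs();im=get_image("wrist");m=model("wrist",o);H=hsv(im)
for n,M in (("red",rng(H,170,179,100,255,40,255)|rng(H,0,5,100,255,40,255)),("yel",rng(H,22,35,120,255,60,255)),("lab",rng(H,0,60,0,100,150,255))): show(n,M,.104,3)
cv2.imwrite("pics/w6.png",im[:,:,::-1])
E
python3 plan.py 433 -253 56 4
```

```text
marker 255.0 (array([581.4,  -0.7]), array([26.1, 47.7]), 84.7) (253, 160, 15, 24)
yplace 1008.5 [507.7  35.6] [69.9 81.9] 5.1 (223, 190, 38, 35)
rplace 1004.5 [515.6 -49.4] [69.6 80.6] 5.3 (262, 187, 39, 35)
red 1902.0 [ 447.3 -343.4] [42.9 53.5] 6.2 (239, 289, 59, 62)
red 1867.5 [ 442.8 -300.6] [38.8 31. ] 5.2 (240, 249, 55, 41)
yel 893.5 [ 432.8 -271.4] [43.  26.4] 3.8 (224, 212, 64, 37)
yel 222.5 [ 444.1 -226.9] [14.9 10.5] 3.9 (266, 159, 24, 17)
lab 62298.0 [ 496.3 -227.7] [219.6 287.4] 22.1 (111, 0, 401, 362)
lab 28629.0 [ 346.4 -283.4] [197.2 184.9] 81.2 (0, 61, 240, 301)
lab 6074.0 [ 339.3 -185.5] [51.9 47.3] 51.3 (58, 29, 110, 116)
t 33.15 pos [ 432.7 -253.7  169.4] th 3.9 open 0.0858 grip 0.0
shift now [  0.7   0.3 113.4] turn [ 0.    -0.    -0.002] shift after turn [  0.7   0.4 113.4]
```

View pics/w6.png

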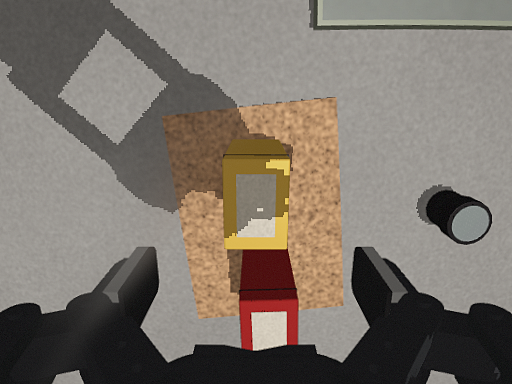

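View pics/t6.png

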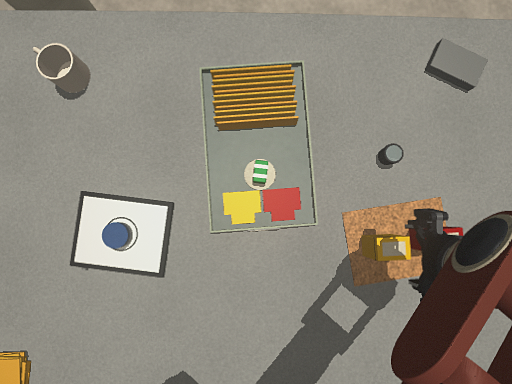

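The marker is on the white spot at (260,172), measured within 1 mm. The tin is in the ring, and the yellow box on the mat sits straight below the hand. I pick the yellow box.

```bash
python3 -m crank '[[0,0,20,0,0,0,1],[0,0,22,0,0,0,1],[0,0,22,0,0,0,1],[0,0,20,0,0,0,1],[0,0,15,0,0,0,1],[0,0,10,0,0,0,1],[0,0,4,0,0,0,1],[0,0,0,0,0,0,1],[0,0,0,0,0,0,1],[0,0,0,0,0,0,1]]' 
python3 -m crank '[[0,0,0,0,0,0,0.4],[0,0,0,0,0,0,0.2],[0,0,0,0,0,0,0],[0,0,0,0,0,0,-0.2],[0,0,0,0,0,0,-0.4],[0,0,0,0,0,0,-0.6],[0,0,0,0,0,0,-0.8],[0,0,0,0,0,0,-1],[0,0,0,0,0,0,-1],[0,0,0,0,0,0,-1]]' 40
python3 -m crank '[[0,0,-10,0,0,0,-1],[0,0,-20,0,0,0,-1],[0,0,-20,0,0,0,-1],[0,0,-20,0,0,0,-1],[0,0,0,0,0,-0.018,-1],[0,0,0,0,0,0,-1],[0,0,0,0,0,0,-1],[0,0,0,0,0,0,-1],[0,0,0,0,0,0,-1],[0,0,0,0,0,0,-1]]'
python3 plan.py 518.7 36.6 126 5.2
```

```text
t: 33.98
tool_pos: [0.4339, -0.2538, 0.0577]
tool_rot: [2.141, 2.295, 0.0]
contact_force: [-0.2, 0.6, -0.0]
opening: 0.0852
grip_force: 0.0
t: 34.82
tool_pos: [0.4331, -0.2537, 0.0569]
tool_rot: [2.143, 2.296, -0.0]
contact_force: [-1.3, 0.6, 4.9]
opening: 0.0436
grip_force: 41.4
t: 35.65
tool_pos: [0.4323, -0.2528, 0.1248]
tool_rot: [-2.121, -2.314, 0.0]
contact_force: [0.6, -0.2, -2.0]
opening: 0.0436
grip_force: 41.3
t 35.65 pos [ 432.3 -252.8  124.8] th 5.0 open 0.0436 grip 41.32563650608063
shift now [280.8 111.2  -0.9] turn [-0.002 -0.002 -0.004] shift after turn [280.3 112.3  -1.2]
```

```bash
python3 -m crank '[[15,6,0,0,0,-0.003,-1],[30,12,0,0,0,0,-1],[30,12,0,0,0,0,-1],[30,12,0,0,0,0,-1],[30,12,0,0,0,0,-1],[30,12,0,0,0,0,-1],[30,12,0,0,0,0,-1],[30,12,0,0,0,0,-1],[25,10,0,0,0,0,-1],[15,6,0,0,0,0,-1]]' >/dev/null
python3 -m crank '[[10,4,0,0,0,0,-1],[5,3,0,0,0,0,-1],[0,0,0,0,0,0,-1],[0,0,0,0,0,0,-1],[0,0,0,0,0,0,-1],[0,0,0,0,0,0,-1],[0,0,0,0,0,0,-1],[0,0,0,0,0,0,-1],[0,0,0,0,0,0,-1],[0,0,0,0,0,0,-1]]'
python3 plan.py 518.7 36.6 58 5.2
```

```text
t: 37.32
tool_pos: [0.5203, 0.0355, 0.1263]
tool_rot: [2.12, 2.319, 0.0]
contact_force: [0.5, 0.0, -1.8]
opening: 0.0437
grip_force: 41.3
t 37.3167 pos [520.3  35.5 126.3] th 5.1 open 0.0437 grip 41.26002609729767
shift now [ 1.3 -1.5 68.3] turn [ 0.     0.    -0.001] shift after turn [ 1.3 -1.5 68.3]
```

```bash
python3 -m crank '[[1,-2,15,0,0,0,-1],[0,0,18,0,0,0,-1],[0,0,14,0,0,0,-1],[0,0,10,0,0,0,-1],[0,0,6,0,0,0,-1],[0,0,3,0,0,0,-1],[0,0,2,0,0,0,-1],[0,0,0,0,0,0,-1],[0,0,0,0,0,0,-1],[0,0,0,0,0,0,-1]]'
python3 plan.py 518.7 36.6 58 5.2
```

```text
t: 38.15
tool_pos: [0.519, 0.0365, 0.0592]
tool_rot: [2.118, 2.318, 0.002]
contact_force: [-1.0, 0.1, -2.5]
opening: 0.0437
grip_force: 41.3
t 38.15 pos [519.   36.5  59.2] th 5.2 open 0.0437 grip 41.32396638393402
shift now [ 0.1 -0.3  1.2] turn [ 0.002  0.    -0.001] shift after turn [ 0.1 -0.3  1.2]
```

Release, rise, and go over to the red box.

```bash
python3 -m crank '[[0,0,1,0,0,0,-1],[0,0,0,0,0,0,-0.2],[0,0,0,0,0,0,0.0],[0,0,0,0,0,0,0.2],[0,0,0,0,0,0,0.5],[0,0,0,0,0,0,1],[0,0,0,0,0,0,1],[0,0,0,0,0,0,1],[0,0,0,0,0,0,1],[0,0,0,0,0,0,1]]'
python3 -m crank '[[0,0,-10,0,0,0,1],[0,0,-25,0,0,0,1],[0,0,-30,0,0,0,1],[0,0,-30,0,0,0,1],[0,0,-15,0,0,0,1],[0,0,0,0,0,0,1],[0,0,0,0,0,0,1],[0,0,0,0,0,0,1],[0,0,0,0,0,0,1],[0,0,0,0,0,0,1]]'
python3 plan.py 450 -357 166 5
```

```text
t: 38.98
tool_pos: [0.5183, 0.0365, 0.0573]
tool_rot: [-2.119, -2.319, 0.0]
contact_force: [0.0, 0.5, 0.1]
opening: 0.0855
grip_force: 0.0
t: 39.82
tool_pos: [0.5172, 0.0366, 0.1655]
tool_rot: [-2.118, -2.317, 0.003]
contact_force: [-0.1, 0.3, -0.2]
opening: 0.0852
grip_force: 0.0
t 39.8167 pos [517.2  36.6 165.5] th 5.2 open 0.0852 grip 0.0
shift now [-385.9 -102.3   -0.4] turn [-0.003 -0.001  0.003] shift after turn [-386.2 -101.3   -0.5]
```

```bash
python3 -m crank '[[-18,-5,0,0,0,0,1],[-35,-9,0,0,0,0,1],[-35,-9,0,0,0,0,1],[-35,-9,0,0,0,0,1],[-35,-9,0,0,0,0,1],[-35,-9,0,0,0,0,1],[-35,-9,0,0,0,0,1],[-35,-9,0,0,0,0,1],[-35,-9,0,0,0,0,1],[-35,-9,0,0,0,0,1]]' >/dev/null
python3 -m crank '[[-30,-9,0,0,0,0,1],[-16,-5,0,0,0,0,1],[-7,-2,0,0,0,0,1],[0,0,0,0,0,0,1],[0,0,0,0,0,0,1],[0,0,0,0,0,0,1],[0,0,0,0,0,0,1],[0,0,0,0,0,0,1],[0,0,0,0,0,0,1],[0,0,0,0,0,0,1]]'
python3 - <<'E'
from h import *
show=lambda n,M,z,k=1:[print(n,cv2.contourArea(c),*rect(m,c,z),cv2.boundingRect(c)) for c in blobs(M)[:k]]
im=get_image("top");m=model("top");H=hsv(im)
Z=rng(H,0,60,0,90,170,255);Z[:185]=0;Z[215:]=0;Z[:,:215]=0;Z[:,265:]=0;show("ylabel",Z,.104)
o=ctrl.get_obs();im=get_image("wrist");m=model("wrist",o);H=hsv(im)
show("red",rng(H,170,179,100,255,40,255)|rng(H,0,5,100,255,40,255),.104,3)
E
python3 plan.py 450 -357 56 5
```

```text
t: 41.48
tool_pos: [0.4516, -0.3566, 0.1674]
tool_rot: [2.118, 2.32, 0.0]
contact_force: [0.1, -0.2, 0.4]
opening: 0.0851
grip_force: 0.0
ylabel 273.5 [518.2  36.1] [25.3 43.6] 4.8 (229, 193, 24, 15)
red 6935.5 [ 448.4 -351. ] [43.2 76.1] 5.8 (218, 141, 68, 112)
t 41.5833 pos [ 451.5 -356.8  167.4] th 5.2 open 0.0851 grip 0.0
shift now [ -0.   -1.6 111.4] turn [0.    0.    0.003] shift after turn [ -0.   -1.5 111.4]
```

```bash
python3 -m crank '[[0,-2,20,0,0,0,1],[0,0,22,0,0,0,1],[0,0,22,0,0,0,1],[0,0,20,0,0,0,1],[0,0,15,0,0,0,1],[0,0,8,0,0,0,1],[0,0,4,0,0,0,1],[0,0,0,0,0,0,1],[0,0,0,0,0,0,1],[0,0,0,0,0,0,1]]' 
python3 -m crank '[[0,0,0,0,0,0,0.4],[0,0,0,0,0,0,0.2],[0,0,0,0,0,0,0],[0,0,0,0,0,0,-0.2],[0,0,0,0,0,0,-0.4],[0,0,0,0,0,0,-0.6],[0,0,0,0,0,0,-0.8],[0,0,0,0,0,0,-1],[0,0,0,0,0,0,-1],[0,0,0,0,0,0,-1]]' 40
python3 -m crank '[[0,0,-10,0,0,0,-1],[0,0,-20,0,0,0,-1],[0,0,-20,0,0,0,-1],[0,0,-20,0,0,0,-1],[0,0,0,0,0,0,-1],[0,0,0,0,0,0,-1],[0,0,0,0,0,0,-1],[0,0,0,0,0,0,-1],[0,0,0,0,0,0,-1],[0,0,0,0,0,0,-1]]'
python3 plan.py 526.6 -48.4 126 5.2
```

```text
t: 42.42
tool_pos: [0.4502, -0.358, 0.0578]
tool_rot: [2.118, 2.317, -0.0]
contact_force: [0.0, -0.5, 1.3]
opening: 0.0852
grip_force: 0.0
t: 43.25
tool_pos: [0.4499, -0.3576, 0.057]
tool_rot: [2.118, 2.318, 0.0]
contact_force: [0.7, 0.7, 4.9]
opening: 0.0435
grip_force: 41.8
t: 44.08
tool_pos: [0.4487, -0.3566, 0.1247]
tool_rot: [-2.117, -2.317, -0.0]
contact_force: [0.4, -0.4, -2.5]
opening: 0.0439
grip_force: 41.4
t 44.0833 pos [ 448.7 -356.6  124.7] th 5.2 open 0.0439 grip 41.42349600791931
shift now [300.  105.2  -0.8] turn [-0.002 -0.002 -0.001] shift after turn [299.9 105.5  -1.3]
```

```bash
python3 -m crank '[[15,5,0,0,0,0,-1],[30,10,0,0,0,0,-1],[30,10,0,0,0,0,-1],[30,11,0,0,0,0,-1],[30,11,0,0,0,0,-1],[30,11,0,0,0,0,-1],[30,11,0,0,0,0,-1],[30,11,0,0,0,0,-1],[30,11,0,0,0,0,-1],[20,7,0,0,0,0,-1]]' >/dev/null
python3 -m crank '[[15,5,0,0,0,0,-1],[8,2,0,0,0,0,-1],[0,0,0,0,0,0,-1],[0,0,0,0,0,0,-1],[0,0,0,0,0,0,-1],[0,0,0,0,0,0,-1],[0,0,0,0,0,0,-1],[0,0,0,0,0,0,-1],[0,0,0,0,0,0,-1],[0,0,0,0,0,0,-1]]'
python3 plan.py 526.6 -48.4 58 5.2
```

```text
t: 45.75
tool_pos: [0.5272, -0.0514, 0.1263]
tool_rot: [2.12, 2.319, -0.0]
contact_force: [0.3, -0.4, -1.9]
opening: 0.0435
grip_force: 41.3
t 45.75 pos [527.2 -51.4 126.3] th 5.1 open 0.0435 grip 41.31495237350464
shift now [ 3.  -0.3 68.3] turn [ 0.     0.    -0.001] shift after turn [ 3.  -0.3 68.3]
```

```bash
python3 -m crank '[[3,0,15,0,0,0,-1],[0,0,18,0,0,0,-1],[0,0,14,0,0,0,-1],[0,0,10,0,0,0,-1],[0,0,6,0,0,0,-1],[0,0,3,0,0,0,-1],[0,0,2,0,0,0,-1],[0,0,0,0,0,0,-1],[0,0,0,0,0,0,-1],[0,0,1,0,0,0,-1]]'
python3 -m crank '[[0,0,0,0,0,0,-0.2],[0,0,0,0,0,0,0.0],[0,0,0,0,0,0,0.2],[0,0,0,0,0,0,0.5],[0,0,0,0,0,0,1],[0,0,0,0,0,0,1],[0,0,0,0,0,0,1],[0,0,0,0,0,0,1],[0,0,0,0,0,0,1],[0,0,0,0,0,0,1]]'
python3 -m crank '[[0,0,-10,0,0,0,1],[0,0,-25,0,0,0,1],[0,0,-30,0,0,0,1],[0,0,-30,0,0,0,1],[0,0,-15,0,0,0,1],[-20,-5,0,0,0,0,1],[-30,-8,0,0,0,0,1],[-35,-8,0,0,0,0,1],[-35,-8,0,0,0,0,1],[-35,-8,0,0,0,0,1]]'
python3 -m crank '[[-35,-8,0,0,0,0,1],[-25,-8,0,0,0,0,1],[-10,-4,0,0,0,0,1],[0,0,0,0,0,0,1],[0,0,0,0,0,0,1],[0,0,0,0,0,0,1],[0,0,0,0,0,0,1],[0,0,0,0,0,0,1],[0,0,0,0,0,0,1],[0,0,0,0,0,0,1]]'
python3 - <<'E'
from h import *
show=lambda n,M,z,k=1:[print(n,cv2.contourArea(c),*rect(m,c,z),cv2.boundingRect(c)) for c in blobs(M)[:k]]
im=get_image("top");m=model("top");H=hsv(im);cv2.imwrite("pics/t9.png",im[:,:,::-1])
W=rng(H,0,60,0,90,170,255);W[:183]=0;W[215:]=0
Z=W.copy();Z[:,:215]=0;Z[:,265:]=0;show("ylabel",Z,.104)
Z=W.copy();Z[:,:265]=0;Z[:,312:]=0;show("rlabel",Z,.104)
Z=rng(H,100,130,100,255,30,255);Z[:,180:]=0;show("tin",Z,.054)
Z=rng(H,45,85,70,255,30,255);Z[:,:235]=0;Z[:,290:]=0
show("marker",cv2.morphologyEx(Z.astype(np.uint8),cv2.MORPH_CLOSE,np.ones((7,7))),.04)
E
```

```text
t: 46.58
tool_pos: [0.5278, -0.0483, 0.0584]
tool_rot: [2.118, 2.318, 0.002]
contact_force: [0.1, 0.3, -2.7]
opening: 0.0433
grip_force: 41.3
t: 47.42
tool_pos: [0.5269, -0.0481, 0.0573]
tool_rot: [-2.119, -2.319, 0.0]
contact_force: [0.0, -1.5, 0.0]
opening: 0.0854
grip_force: 0.0
t: 48.25
tool_pos: [0.5038, -0.2072, 0.1685]
tool_rot: [2.118, 2.319, 0.001]
contact_force: [-0.1, -0.8, 0.2]
opening: 0.0852
grip_force: 0.0
t: 49.08
tool_pos: [0.4906, -0.2766, 0.1674]
tool_rot: [2.118, 2.32, 0.0]
contact_force: [0.3, -0.4, 0.3]
opening: 0.0853
grip_force: 0.0
ylabel 273.5 [518.2  36.1] [25.3 43.6] 4.8 (229, 193, 24, 15)
rlabel 275.5 [527.4 -48.3] [25.4 43.6] 5.7 (274, 189, 24, 15)
tin 69.0 [445.8 294.7] [43.8 48.9] 88.3 (102, 223, 23, 25)
marker 255.5 [581.3  -0.7] [26.1 47.9] 84.7 (253, 160, 15, 24)
```

View pics/t9.png

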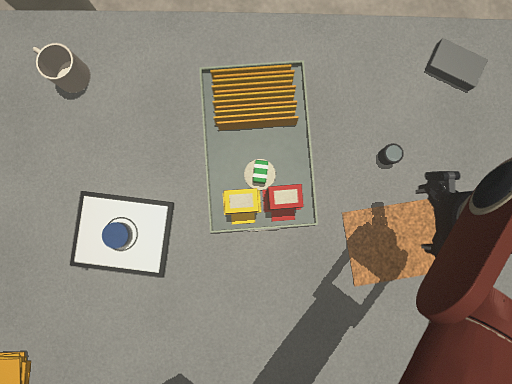

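The final view shows yellow at (241,201), red at (286,197), the marker on its spot at (260,172), the tin in the ring at (117,235) and the loupe untouched. All positions are within tolerance and the hand is clear.

```bash
python3 -c "from station import ctrl;print(ctrl.finish_job())"
```

```text
the job is handed in; nothing more can be done
None
```

The job was handed in at about 49 s without a verdict shown; at the last look both boxes and the marker measured within 2 mm of their places, the tin within about 4 mm of the ring's centre, and the loupe was where it started.

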